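# Fit the blue texture roller in its stand

## Robot

A 6-joint arm with a two-finger parallel gripper is mounted at the origin on the work surface. World frame = base frame: x ahead of the robot, y to its left, z up, the work surface at z = 0. Lengths are in mm, angles in degrees, forces in N, time in s.
With the tool pointing down it reaches from about 250 to 800 mm from the base axis. Payload 3.9 kg.
Tool frame: the origin (TCP) lies at the very end of the fingers, on their centre line; the grasp point (between the pads) lies 19 mm behind it (manip.pinch_z is the distance from the TCP to the grasp point, in mm); z points along the fingers, y is the line along which they close (so a half turn about z gives the same grasp; the last joint's range is limited). The gripper opens to 85 mm and grips with 20 to 120 N. Pads are 22 mm wide; open, the fingers measure 114 mm over their backs; the gripper's body (76 mm by 85 mm) begins 54 mm behind the grasp point. The pads swing forward as they close: fully open they stand 13 mm farther back than shut.
Start: joints at [-69.271, 14.897, -7.913, 67.191, 0, 90], TCP at [185.823, -491.004, 231.304] pointing down, gripper open.
Joint ranges: [-159.42, 159.42], [-47.68, 98.78], [-73.54, 78.23], [-108.79, 121.32], [-90, 84.71], [-180, 180]. Speed limits (degrees/s): [147.25, 147.25, 180, 180, 180, 180].

## Interface

Orientations are given as [roll, pitch, yaw] about the fixed x, y, z axes, in that order (R = Rz(yaw) Ry(pitch) Rx(roll)).
In Python, from station import manip gives the robot as it stands. The module is installed in compiled form; this text tells all that it offers. Calls block until the motion is done:
- manip.goto(position, orientation): joint-space move of the TCP to a pose.
- manip.move_straight(position, rate=150, frame=None): straight line of the TCP; frame=None keeps the orientation; rate is the mean speed in mm/s.
- manip.move_joints(angles): joint-space move.
- manip.command_gripper(opening, grasp_force=None): finger opening in mm; grasp_force is the grip in N (None keeps the last); returns when the fingers have stopped.
- manip.wait(seconds).
- manip.inverse_kinematics(position, orientation): joint angles nearest the present ones, or None.
- manip.capture(name): name is "scene" or "top" or "wrist"; returns a dict with "color" (480x640x3 uint8, red, green, blue), "vfov" (degrees; the focal length in pixels is half the picture's height over the tangent of half this angle, whatever the lens; pixels are square), "cx", "cy" (the principal point, pixels), "rvec" (rotation vector, rad) and "tvec" (3), from world to camera coordinates, as OpenCV has them; the wrist camera has in their place "hand_eye" (4x4, takes a point from camera to tool coordinates, whose origin is the TCP and whose axes are the flange's). Camera axes: x right, y down, z forward; pixel columns grow to the right and rows downward; lengths in mm; the calibration is good to about 2 mm. The wrist camera is an equidistant fisheye: a pixel r from the principal point sees the ray r / f radians off the axis. A picture is of the moment at which its call begins: read the wrist's pose just before it. There is no depth.
A pose or a line that the arm cannot do raises manip.MotionError and nothing moves.
- manip.hand_in(): hands the job in; it is judged then, once.
Readings, each from a call of its own:
- manip.current_time_s(): time.
- manip.current_joints(): joint angles.
- manip.current_dq(): joint speeds.
- manip.current_joint_efforts(): joint torques, N m.
- manip.current_tool_pos(): TCP position.
- manip.current_eef_rot(): TCP orientation.
- manip.current_wrist_force(): force on the tool from outside, world axes, zero at the start.
- manip.current_torque(): the same for the moment, N m.
- manip.current_opening(): finger opening in mm.
- manip.current_grip_force(): force on a finger pad.
Only numpy, scipy, OpenCV 4.12 (cv2) and the standard library are available. Lean on these libraries where they do the work, as an engineer would, in place of code of your own. Each camera call takes 0.05 s, during which the arm holds its last target. There are 200 camera calls.

## Task

Swing the roller stand's keeper (the bar with the red knob) fully open, take the texture roller with the blue ends out of the crate and lay it gently, not dropped, in the stand's two notches, and let go. Then swing the keeper fully closed again over its axle to lock it in. Leave everything else in the crate, and do not disturb the pots on the table.

Things in the scene. Friction and masses are not known exactly. Their poses are not given: they have to be found in the camera images.
- roller_blue: Texture roller, 190 mm long. Origin: its centre; y runs along it. Wood cylinder dia 38, y to +-45 mm; BLUE hexagonal cheeks 10 mm thick, 46 across flats, y 45 to 55; then steel axle stubs dia 16 out to y +-95. Same both ways round. 0.17 to 0.36 kg. Starts loose on the crate floor, centre 30.5 mm above the table, along the crate's x within 0.1 rad, 25 mm or more free beside its middle.
- crate: Open plank crate fixed to the table, 305 mm along its x, 345 along its y, 60 high, walls and floor 7.5 mm. Origin at the centre of its underside. Four rollers lie side by side in it, along its x axis, in any order, about 75 mm apart; two pale props lie at its +x end.
- stand: Roller stand fixed to the table: plywood base 120 mm (x) by 205 (y), 20 high, with two grey uprights, 14 mm thick, inner faces 61 mm either side of its middle along y, each ending in a V notch open upwards (45 degree flanks, mouth 46 mm wide, 87 mm above the table). Origin: on the table under the seat, axes as the seat's. Carries the keeper.
- stand_seat (a point): Where the roller's centre must end: on the axis of the seated roller, midway between the stand's uprights, 75 mm above the table. Its y axis runs along the seated roller. The V notches centre the axle stubs across; the cheeks have 6 mm play along y to each upright.
- keeper (a joint): Angle of the steel keeper bar (90 x 18 x 12 mm, 88 to 100 mm above the table), swinging level at the stand's +y end. 0 = closed stop: bar points along the seat's -x, 5 mm above the seated axle stub. pi/2 = open stop: points along the seat's +y. Opens clockwise from above. Starts at 0 to 0.35; stiff (about 1 N at the knob), stays where left.
- keeper_knob (a point): On the axis of the keeper's upright round red knob, 22 mm in diameter, 100 to 150 mm above the table. This point is 130 mm above the table, 80 mm from the hinge axis, and moves with the keeper.
- keeper_hinge (a point): On the keeper's vertical hinge axis, 130 mm above the table; from the seat it lies 35 mm along the seat's +x and 85 mm along its +y. The hinge boss ends 108 mm above the table.
- roller_orange: Texture roller like roller_blue in size and shape, but with orange hexagonal cheeks; a bystander that stays in the crate. Origin and axes as for roller_blue.
- roller_white: Texture roller like roller_blue in size and shape, but with white hexagonal cheeks; a bystander that stays in the crate. Origin and axes as for roller_blue.
- roller_green: Texture roller like roller_blue in size and shape, but with green hexagonal cheeks; a bystander that stays in the crate. Origin and axes as for roller_blue.
- prop0: Pale square kiln prop, 110 mm long along its y, 30 x 30 mm, lying at the crate's +x end; a bystander that stays in the crate. Origin at the centre of its underside.
- prop1: Pale square kiln prop, 110 mm long along its y, 30 x 30 mm, lying at the crate's +x end; a bystander that stays in the crate. Origin at the centre of its underside.
- blue_pot: Blue glazed cup, 80 mm across, 75 mm high, a bystander. Origin at the centre of its underside.
- vase: Corked terracotta bottle, 80 mm in diameter, 100 mm high, a bystander. Origin at the centre of its underside.
- grey_cup: Pale cup, 68 mm across, 80 mm high, a bystander. Origin at the centre of its underside.
- white_jar: White jar, 56 mm in diameter, 60 mm high, a bystander. Origin at the centre of its underside.

How it is judged (in metres and radians):
On the way, in this order (a step that is already met when the one before it is completed fails the run):
1. the keeper is swung open (beyond 1.35 rad) (value of joint keeper above 1.35 rad), for 0.2 s.
2. the blue roller lies seated in both notches and is let go, with the keeper still open (beyond 1.0 rad) (x of roller_blue in the frame of stand_seat between -0.006 and 0.006 m and y of roller_blue in the frame of stand_seat between -0.01 and 0.01 m and z of roller_blue in the frame of stand_seat between -0.005 and 0.005 m and angle between the y axis of roller_blue and the y axis of stand_seat, either way round below 0.08 rad and value of joint keeper above 1 rad and contact force between roller_blue and the fingers below 0.1 N), for 0.2 s.
3. the keeper is swung closed (below 0.1 rad) over the seated roller (x of roller_blue in the frame of stand_seat between -0.006 and 0.006 m and y of roller_blue in the frame of stand_seat between -0.01 and 0.01 m and z of roller_blue in the frame of stand_seat between -0.005 and 0.005 m and angle between the y axis of roller_blue and the y axis of stand_seat, either way round below 0.08 rad and value of joint keeper below 0.1 rad), for 0.2 s.
At the end, for the whole second after the job is handed in: The blue roller lies at rest in both notches (its centre within 6 mm of the seat across, 10 mm along, 5 mm in height, its axis within 0.08 rad), the keeper is closed to below 0.1 rad, and the three other rollers and two props are in the crate (all of step 3 and linear speed of roller_blue below 0.02 m/s and z of each of roller_orange, roller_white, roller_green, prop0, prop1 in the frame of crate below 0.075 m and x of roller_orange in the frame of crate between -0.15 and 0.15 m and y of roller_orange in the frame of crate between -0.17 and 0.17 m and x of roller_white in the frame of crate between -0.15 and 0.15 m and y of roller_white in the frame of crate between -0.17 and 0.17 m and x of roller_green in the frame of crate between -0.15 and 0.15 m and y of roller_green in the frame of crate between -0.17 and 0.17 m and x of prop0 in the frame of crate between -0.15 and 0.15 m and y of prop0 in the frame of crate between -0.17 and 0.17 m and x of prop1 in the frame of crate between -0.15 and 0.15 m and y of prop1 in the frame of crate between -0.17 and 0.17 m); the robot touches nothing.
It fails at once if the roller is dropped (it falls out of the hand at over 0.6 m/s, that is some 18 mm or more) (linear speed of roller_blue above 0.6 m/s and contact force between roller_blue and the fingers below 0.1 N).
It fails at once if the roller is forced onto the stand (more than 60 N between them) (contact force between roller_blue and stand above 60 N).
It fails at once if a pot on the table is moved more than 30 mm (distance of any of blue_pot, vase, grey_cup, white_jar from where it was at the start of the episode above 0.03 m).
It fails at once if another roller or a prop is lifted out of the crate (more than 100 mm above the table) (height (world z) of any of roller_orange, roller_white, roller_green, prop0, prop1 above 0.1 m).
It also fails if it takes over 72 s, if anything falls off the work surface, if the arm or the gripper's body presses on something with over 40 N, if the wrist force passes 120 N, or if a joint passes its speed limit or range.

## Working session

There is one attempt and no reset: what is moved stays moved. The work goes in short steps, each a Python script; the robot and the scene stay as the last script left them, time stands still between calls to the robot, and variables do not carry over. Pictures are saved under pics/ and viewed, at most 12 in all, crops included, and the job is handed in when it is done.

```bash
mkdir -p pics; cat > h.py <<'E'
import numpy as np, cv2
from station import manip
def load(n):
    d=np.load(f'{n}.npy',allow_pickle=True).item(); return d
def f(d): return 240/np.tan(np.radians(d['vfov'])/2)
def ray(d,u,v):
    R=cv2.Rodrigues(np.array(d['rvec'],float))[0]; t=np.array(d['tvec'],float).ravel()
    c=np.array([(u-d['cx'])/f(d),(v-d['cy'])/f(d),1.]); return -R.T@t, R.T@c
def onz(d,u,v,z):
    o,r=ray(d,u,v); return o+r*(z-o[2])/r[2]
def proj(d,P):
    R=cv2.Rodrigues(np.array(d['rvec'],float))[0]; t=np.array(d['tvec'],float).ravel()
    c=R@np.array(P,float)+t; return c[:2]/c[2]*f(d)+[d['cx'],d['cy']]
def snap(n,name):
    d=manip.capture(n); cv2.imwrite(f'pics/{name}.png',d['color'][:,:,::-1]); np.save(f'{name}.npy',d,allow_pickle=True); return d
E
python3 - <<'E'
from h import *
for n in('top','scene'):
    d=snap(n,n+'0'); print({k:v for k,v in d.items() if k!='color'}, ray(d,320,240)[0])
print(manip.current_eef_rot(),manip.pinch_z)
E
```

```text
{'vfov': 56.72864122787515, 'cx': 315.7957679439315, 'cy': 243.68504741905662, 'rvec': array([ 2.17952164, -2.14932272,  0.11682007]), 'tvec': array([  90.12785897,  576.61226238, 1062.03041394])} [ 455.99460857   95.70896403 1118.66976512]
{'vfov': 52.93464322671902, 'cx': 319.16435193259605, 'cy': 242.34213631244074, 'rvec': array([ 2.22455911,  1.19017714, -0.39103027]), 'tvec': array([-373.74111152, -280.83264705, 1468.65993098])} [1133.08471736 -330.26047583  991.24085284]
[-1.79896725e+02 -3.49403411e-04  2.07318623e+01] 18.700000000000003
```

View pics/top0.png

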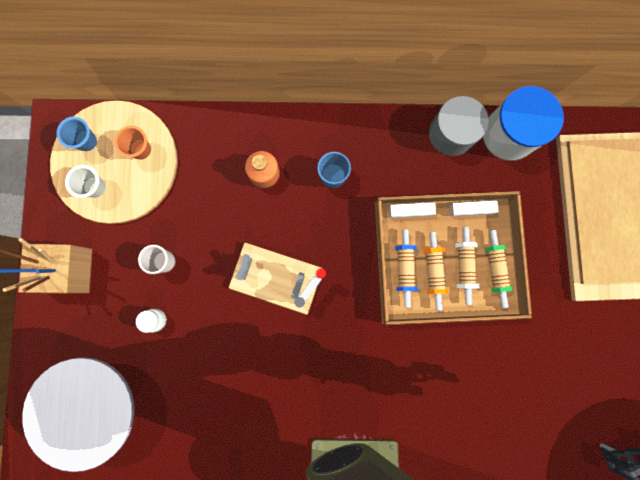

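View pics/scene0.png

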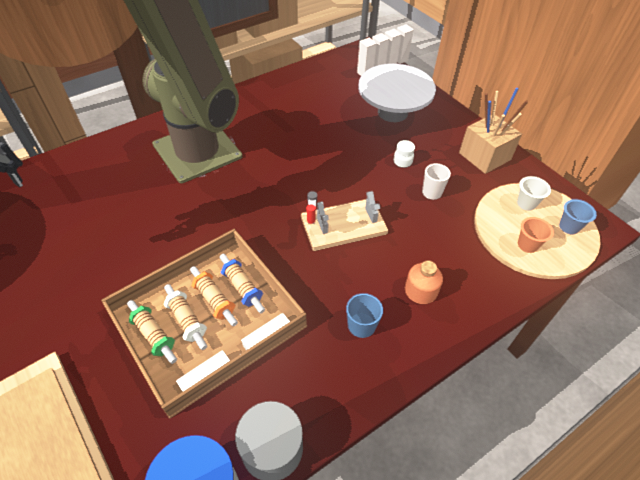

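The top view shows the stand with its uprights near (243,267) and (298,285), the hinge near (300,301) and the red knob at (321,272). The blue roller is leftmost in the crate, with cheeks at (406,248) and (408,290). The scene view agrees.

```bash
cat >> h.py <<'E'
def blobs(img,mask,box,amin=15):
    u0,v0,u1,v1=box; m=np.zeros_like(mask); m[v0:v1,u0:u1]=mask[v0:v1,u0:u1]
    n,l,s,c=cv2.connectedComponentsWithStats(m.astype(np.uint8))
    return [(c[i],s[i,4],s[i,:4]) for i in range(1,n) if s[i,4]>=amin]
def hsv(d): return [x.astype(int) for x in cv2.split(cv2.cvtColor(d['color'],cv2.COLOR_RGB2HSV))]
E
python3 - <<'E'
from h import *
d=load('top0'); H,S,V=hsv(d)
for c,a,_ in blobs(d,(H>100)&(H<125)&(S>140)&(V>50),(390,225,425,315)): print('blue',c,a,onz(d,*c,40))
for c,a,_ in blobs(d,((H<6)|(H>174))&(S>200)&(V>150),(300,255,335,290)): print('red',c,a,onz(d,*c,140))
for c,a,_ in blobs(d,(S<90)&(V>60),(225,240,330,320)): print('grey',c,a,onz(d,*c,87))
m=((H>10)&(H<28)&(S>50)&(V>130)).astype(np.uint8); mm=m*0; mm[235:325,220:330]=m[235:325,220:330]
mm=cv2.morphologyEx(mm,cv2.MORPH_OPEN,np.ones((3,3)))
cs=max(cv2.findContours(mm,0,1)[0],key=cv2.contourArea)
P=np.array([onz(d,*p[0],20)[:2] for p in cs],np.float32); print(cv2.minAreaRect(P))
s=load('scene0')
H,S,V=hsv(s)
for c,a,_ in blobs(s,((H<6)|(H>174))&(S>200)&(V>100),(295,180,325,235)): print('red',c,a,_)
cv2.imwrite('pics/crop.png',cv2.resize(np.hstack([d['color'][235:325,220:335,::-1],s['color'][180:270,295:395,::-1]]),None,fx=3.5,fy=3.5,interpolation=2))
E
```

```text
blue [405.53333333 246.86666667] 75 [ 569.61456335 -120.79791217   40.        ]
blue [407.27631579 288.5       ] 76 [ 468.62367708 -124.19325826   40.        ]
red [321.2        272.95714286] 70 [498.81957661  85.13090403 140.        ]
grey [275.410947   276.57819288] 2302 [491.2825261  190.49185771  87.        ]
((490.6794128417969, 197.02554321289062), (206.56727600097656, 121.7914810180664), 72.38175201416016)
```

View pics/crop.png

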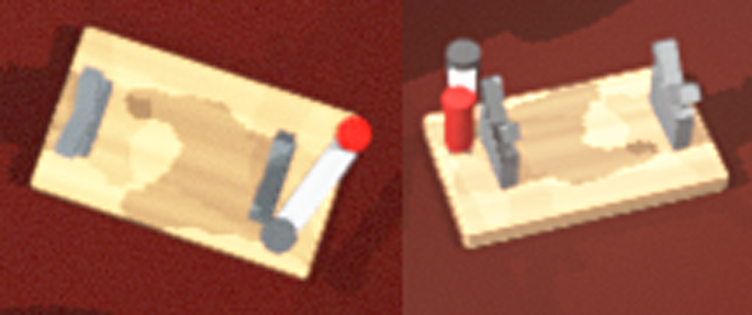

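The crop shows a clear base outline: the fitted 206×122 mm rectangle matches the 205×120 mm base. Knob-to-hinge comes out at 79 mm against a nominal 80, so the stand pose is good. Next I open the keeper.

```bash
cat >> h.py <<'E'
C=np.array([490.7,197.0]); A=np.radians(72.4)   # seat centre; A = direction of seat -y
YS=-np.array([np.cos(A),np.sin(A)]); XS=np.array([YS[1],-YS[0]]); HG=C+35*XS+85*YS
KZ=112
def knob(q,r=80):  # xy and yaw
    phi=np.arctan2(-XS[1],-XS[0])-q; return HG+r*np.array([np.cos(phi),np.sin(phi)]), np.degrees(phi)
def pose(xy,z): return [float(xy[0]),float(xy[1]),z]
def arc(q0,q1,n=7,rate=80,add=180):
    for q in np.linspace(q0,q1,n+1)[1:]:
        p,y=knob(q); manip.move_straight(pose(p,KZ),rate=rate,frame=[180,0,y+add])
    print('arc end F',np.round(manip.current_wrist_force(),1),manip.current_tool_pos(),manip.current_grip_force(),manip.current_opening())
E
python3 - <<'E'
from h import *
print('seat',XS,YS,HG)
k=np.array([498.8,85.1]); v=k-HG
q0=np.arctan2(-XS[1],-XS[0])-np.arctan2(v[1],v[0]); print('q',q0,np.linalg.norm(v))
p,y=knob(q0); o=[180,0,y+180]
manip.goto(pose(p,190),o); print(manip.current_joints())
d=snap('wrist','w0'); 
manip.command_gripper(60,30)
manip.move_straight(pose(p,KZ),rate=120)
manip.command_gripper(15,30); print(manip.current_opening(),manip.current_wrist_force(),manip.current_time_s())
arc(q0,1.52)
manip.command_gripper(60); p,y=knob(1.52); manip.move_straight(pose(p,210),rate=200)
manip.goto(pose(C+20*YS,330),[180,0,72.4])
print(manip.current_tool_pos(),manip.current_eef_rot(),manip.current_time_s())
d=snap('wrist','w1'); snap('scene','s1'); print({k:v for k,v in d.items() if k!='color'})
E
```

```text
seat [-0.95319067  0.30236989] [-0.30236989 -0.95319067] [431.63688591 126.56173941]
q 0.24588612969175816 78.93009393776853
[ 9.52604491e+00  1.43696674e+01 -1.49744369e+01  6.06438512e+01
 -1.61246222e-02  4.12940501e+01]
21.295935605411145 [-0.98798857  0.74329441  3.52842206] 4.0917
arc end F [0.5 3.2 4.7] [412.61455851  49.8783459  112.66359694] 30.17046868801117 21.05014572600095
[483.607888   177.23340979 328.05766122] [-1.79836749e+02  1.65207552e-01  7.24173917e+01] 8.3083
{'vfov': 65.70646984690485, 'cx': 315.91330780801155, 'cy': 239.23887134210312, 'hand_eye': array([[-1.42974169e-03, -9.54102741e-01, -2.99476069e-01,
         7.57679682e+01],
       [ 9.99998864e-01, -1.22092779e-03, -8.84376218e-04,
         6.25096458e-01],
       [ 4.78147118e-04, -2.99476993e-01,  9.54103402e-01,
        -1.42066258e+02],
       [ 0.00000000e+00,  0.00000000e+00,  0.00000000e+00,
         1.00000000e+00]])}
```

View pics/w1.png

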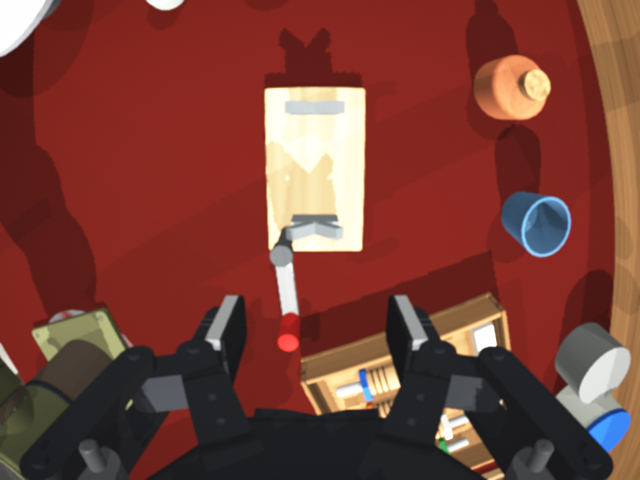

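The keeper is open: its bar points away from the stand, with the knob at (288,332). The base corners run from (265,88) to (363,250). I'll cross-check the seat from this wrist view, then look at the roller.

```bash
cat >> h.py <<'E'
from scipy.spatial.transform import Rotation as Ro
def wz(d,pos,rpy,u,v,z):
    x=np.array([u-d['cx'],v-d['cy']]); r=np.linalg.norm(x); th=r/f(d)
    c=np.r_[x/r*np.sin(th),np.cos(th)]; T=np.array(d['hand_eye']); R=Ro.from_euler('xyz',rpy,degrees=True).as_matrix()
    o=np.array(pos)+R@T[:3,3]; w=R@T[:3,:3]@c; return o+w*(z-o[2])/w[2]
E
python3 - <<'E'
from h import *
pos,rpy=[483.607888,177.23340979,328.05766122],[-179.836749,.165207552,72.4173917]
d=load('w1'); H,S,V=hsv(d)
m=((H>10)&(H<30)&(S>40)&(V>130)).astype(np.uint8); mm=m*0; mm[75:265,255:375]=m[75:265,255:375]
mm=cv2.morphologyEx(mm,cv2.MORPH_OPEN,np.ones((3,3)))
cs=max(cv2.findContours(mm,0,1)[0],key=cv2.contourArea)
print('base',cv2.minAreaRect(np.array([wz(d,pos,rpy,*p[0],20)[:2] for p in cs],np.float32)))
for c,a,_ in blobs(d,((H<6)|(H>174))&(S>200)&(V>180),(270,310,305,352)): 
    k=wz(d,pos,rpy,*c,140);print('knob',c,a,k,'exp',knob(1.52))
manip.goto([510,-122,260],[180,0,2])
pos,rpy=manip.current_tool_pos(),manip.current_eef_rot()
d=snap('wrist','w2'); H,S,V=hsv(d)
for c,a,bb in blobs(d,(H>100)&(H<125)&(S>140)&(V>50),(0,0,640,480),60): print('blue',c,a,bb,wz(d,pos,rpy,*c,48)[:2])
E
```

```text
base ((464.8287048339844, 186.48617553710938), (113.63175964355469, 85.5684585571289), 76.45291137695312)
knob [290.19148936 318.68085106] 47 [424.13136428  77.31447335 140.        ] exp (array([411.35031696,  49.17663025]), np.float64(-104.68958485988513))
knob [287.44285714 341.        ] 70 [412.23286394  52.32585311 140.        ] exp (array([411.35031696,  49.17663025]), np.float64(-104.68958485988513))
blue [318.18287938 147.43385214] 514 [293 142  52  12] [ 566.64967997 -122.30272637]
blue [316.67748918 247.15800866] 462 [293 238  49  17] [ 467.33743097 -124.3581476 ]
```

View pics/w2.png

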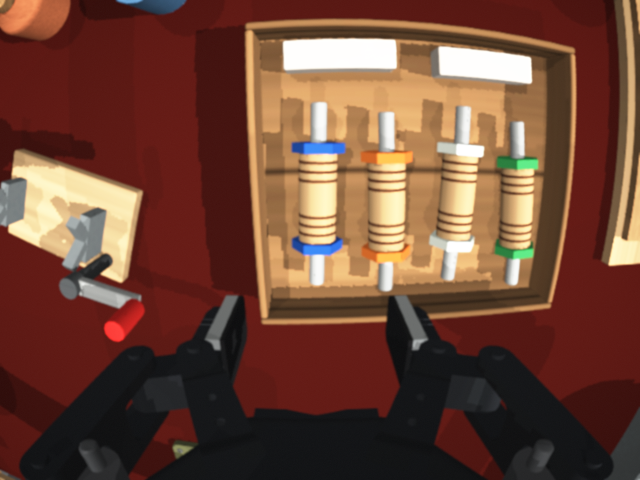

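The roller is visible with cheeks at (318,147) and (317,247), and space on both sides of its middle. Top and wrist views agree to about 2 mm. I'll grasp, lift and check.

```bash
python3 - <<'E'
from h import *
pos,rpy=[483.607888,177.23340979,328.05766122],[-179.836749,.165207552,72.4173917]
d=load('w1'); mm=np.zeros((480,640),np.uint8); g=d['color'][:,:,1]
mm[70:262,250:385]=(g>110)[70:262,250:385]
n,l,s,c=cv2.connectedComponentsWithStats(cv2.morphologyEx(mm,cv2.MORPH_CLOSE,np.ones((7,7))))
mm=cv2.morphologyEx((l==1+np.argmax(s[1:,4])).astype(np.uint8),cv2.MORPH_OPEN,np.ones((15,15)))
cs=max(cv2.findContours(mm,0,1)[0],key=cv2.contourArea)
print('base',cv2.minAreaRect(np.array([wz(d,pos,rpy,*p[0],20)[:2] for p in cs],np.float32)))
p=[518,-123.5]
manip.command_gripper(56,60); manip.goto([*p,110],[180,0,1.5])
manip.move_straight([*p,14],rate=80); print(manip.current_tool_pos(),manip.current_wrist_force())
manip.command_gripper(25,60); print(manip.current_opening(),manip.current_grip_force(),manip.current_wrist_force())
manip.move_straight([*p,200],rate=120); manip.wait(.3)
print(manip.current_opening(),manip.current_wrist_force(),manip.current_time_s(),manip.current_tool_pos())
manip.goto(pose(C,220),[180,0,72.4]);print(manip.current_tool_pos(),manip.current_eef_rot(),manip.current_time_s())
np.save('pw3.npy',np.r_[manip.current_tool_pos(),manip.current_eef_rot()])
d=snap('wrist','w3');d=snap('scene','s3');
H,S,V=hsv(d)
for c,a,bb in blobs(d,(H>100)&(H<125)&(S>140)&(V>50),(0,0,640,480),60): print('blue',c,a,bb)
E
```

```text
base ((485.93450927734375, 190.85638427734375), (219.429931640625, 121.38542938232422), 72.57013702392578)
[ 518.53032697 -123.6393371    14.52519586] [ 0.66837552  0.23805294 -0.23760808]
36.49090909496696 59.81516361236572 [-1.23671828  0.95376247  5.88852175]
36.24679271251504 [ 0.82915662  0.92174322 -2.85154895] 14.1667 [ 517.84772155 -123.46291719  199.73231673]
[490.938826   196.12978296 219.92249992] [1.79981414e+02 3.92814988e-02 7.23077677e+01] 15.3917
blue [370.46268657 155.73134328] 67 [366 147   8  19]
blue [327.15       164.13333333] 120 [322 154  10  22]
blue [191.34516237 460.87144292] 2987 [145 436  88  44]
```

View pics/w3.png

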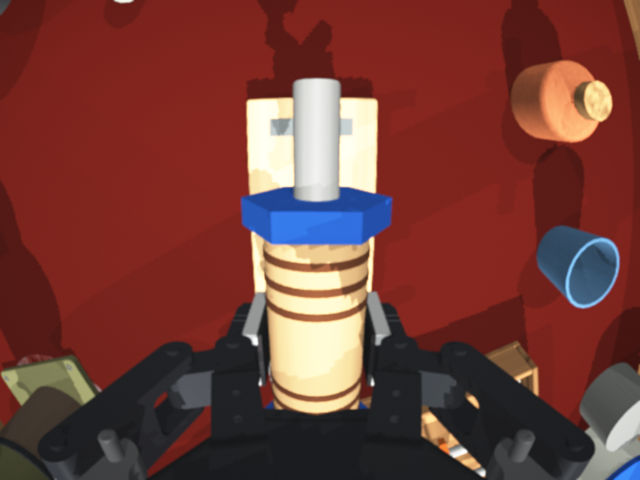

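View pics/s3.png

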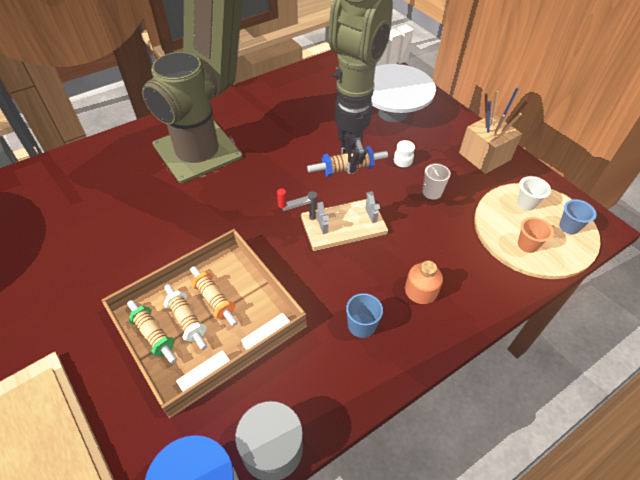

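The roller is held level and square, with its axle tip at (317,80) in the wrist view and over the notches in the scene view. I'll check its offset along its own axis before lowering.

```bash
python3 - <<'E'
from h import *
P=np.load('pw3.npy'); pos,rpy=P[:3],P[3:]; d=load('w3')
zc=pos[2]+18.7-2.3 # grasped at TCP 14.5 with centre 30.5
zc=pos[2]+16
g=cv2.cvtColor(d['color'],cv2.COLOR_RGB2HSV)[:,:,1].astype(int)
print('col317 sat',g[70:90,317]); H,S,V=hsv(d); bl=(H>105)&(H<125)&(S>150); r=np.where(bl[150:300,317])[0]+150; print('blue rows',r.min(),r.max())
top=70+np.where(g[70:90,317]<90)[0][0]
for nm,v,z in(('tip',top,zc+8),('cheek in',r.max(),zc+23)):
    w=wz(d,pos,rpy,317,v,z)[:2]; print(nm,v,'along -y from tcp',(w-pos[:2])@-YS,'from C',(w-C)@-YS)
s=load('s3'); H,S,V=hsv(s)
for o in(-95,-55,-45,45,55,95): print(o,proj(s,[*(pos[:2]+o*YS),zc]))
m=(S[145:180,300:395]<70)&(V[145:180,300:395]>140); n,l,st,c=cv2.connectedComponentsWithStats(m.astype(np.uint8))
for i in range(1,n):
    if st[i,4]>15: print(st[i]+[300,145,0,0,0],c[i]+[300,145])
E
```

```text
col317 sat [191 193 193 191 193 191 180  98  24   6   1   2   3   3   2   2   2   2
   2   2]
blue rows 203 243
tip 78 along -y from tcp 91.17383206481344 from C 90.41656309408921
cheek in 243 along -y from tcp 42.301427300254524 from C 41.544158329530305
-95 [386.94363834 153.13950157]
-55 [370.80032642 156.25293102]
-45 [366.73109552 157.03773053]
45 [329.49262046 164.21961276]
55 [325.28536867 165.03103124]
95 [308.31377013 168.30420561]
[357 145   7   7  29] [359.96551724 147.86206897]
[374 151  14   9  90] [380.35555556 154.58888889]
[347 162   3  12  27] [347.81481481 167.48148148]
[307 163  19   9 120] [315.925 166.675]
```

```bash
python3 - <<'E'
from h import *
manip.move_straight(pose(C,100),rate=120); manip.wait(.2)
pos,rpy=manip.current_tool_pos(),manip.current_eef_rot(); print(pos,rpy,manip.current_time_s()); np.save('pw4.npy',np.r_[pos,rpy])
d=snap('wrist','w4'); s=snap('scene','s4')
a=d['color'][40:340,200:440,::-1]; b=s['color'][170:250,285:400,::-1]
a=cv2.resize(a,None,fx=1.8,fy=1.8); b=cv2.resize(b,None,fx=3,fy=3,interpolation=2)
o=np.zeros((540,432+345,3),np.uint8); o[:,:432]=a; o[:240,432:]=b; cv2.imwrite('pics/c4.png',o)
E
```

```text
[491.2583061  197.24405974 100.7289809 ] [ 1.79933522e+02 -5.45441410e-02  7.24022161e+01] 16.8417
```

View pics/c4.png

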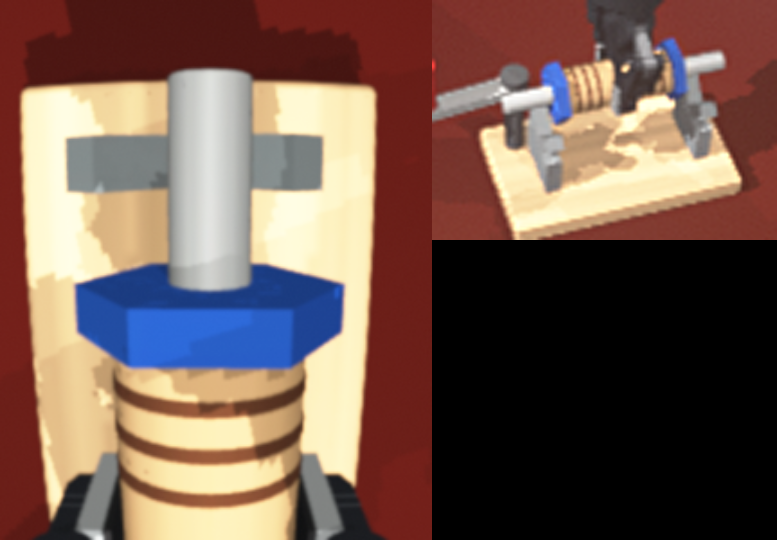

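```bash
python3 - <<'E'
from h import *
P=np.load('pw4.npy'); pos,rpy=P[:3],P[3:]; d=load('w4'); zc=pos[2]+16
def al(n,u,v,z):
    w=wz(d,pos,rpy,u,v,z)[:2]-C; print(n,'along %.1f across %.1f'%(w@-YS,w@XS))
cv=lambda x,y:(200+x/1.8,40+y/1.8)
al('base edge exp102.5',*cv(150,83),20); al('base edge',*cv(300,86),20)
al('base L exp60',*cv(22,95),20); al('base R',*cv(375,93),20)
for x in(90,300): al('upright out exp75',*cv(x,136),87); al('upright in exp61',*cv(x,190),87)
al('upL',*cv(67,160),87); al('upR',*cv(322,160),87)
al('tip exp95',*cv(210,70),zc+8); al('axleL',*cv(169,120),zc);al('axleR',*cv(251,120),zc)
al('cheek outer top exp55',*cv(210,265),zc+26)
al('cheek out exp55',*cv(210,309),zc+23);al('cheek in exp45',*cv(210,368),zc+23)
s=load('s4')
for y in(-75,-61,61,75): print(y,proj(s,[*(C+y*YS-23*XS),87]))
for y in(-95,-55,55,95): print(y,proj(s,[*(pos[:2]+y*YS),zc]))
E
```

```text
base edge exp102.5 along 100.6 across 18.0
base edge along 99.9 across -31.0
base L exp60 along 98.7 across 61.3
base R along 98.8 across -56.4
upright out exp75 along 81.2 across 26.4
upright in exp61 along 68.5 across 26.7
upright out exp75 along 80.9 across -22.1
upright in exp61 along 68.3 across -22.2
upL along 75.8 across 32.0
upR along 75.5 across -27.3
tip exp95 along 91.3 across -1.3
axleL along 82.9 across 6.3
axleR along 82.8 across -8.8
cheek outer top exp55 along 59.5 across -1.2
cheek out exp55 along 52.0 across -1.2
cheek in exp45 along 42.2 across -1.2
-75 [375.74632731 204.91947686]
-61 [370.56101389 206.02440302]
61 [324.42954023 215.85444951]
75 [319.02479466 217.00613395]
-95 [381.45173666 188.96755865]
-55 [366.53333009 192.05666882]
55 [324.55402648 200.74919864]
95 [308.93175534 203.98405596]
```

The uprights look offset from the base centre along y, so I need to measure the uprights and hinge directly in the earlier views.

```bash
python3 - <<'E'
from h import *
al=lambda n,w: print(n,'y %.1f x %.1f'%((w[:2]-C)@YS,(w[:2]-C)@XS))
t=load('top0'); cv=lambda x,y:(220+x/3.5,235+y/3.5)
al('top hinge exp 85,35',onz(t,*cv(280,236),108))
pos,rpy=[483.607888,177.23340979,328.05766122],[-179.836749,.165207552,72.4173917]; w=load('w1')
al('w1 hinge',wz(w,pos,rpy,281,256,108))
for v,n in((101,'-75'),(114,'-61'),(88,'base-102.5')): al('w1 '+n,wz(w,pos,rpy,315,v,20 if 'b' in n else 87))
for v,n in((218,'+61'),(236,'+75'),(250,'base+102.5')): al('w1 '+n,wz(w,pos,rpy,325,v,20 if 'b' in n else 87))
# top grey uprights (exclude steel bar)
H,S,V=hsv(t); c=t['color'].astype(int); m=(abs(c[:,:,0]-c[:,:,2])<45)&(V<175)&(V>70)&(S<70)
for k,a,bb in blobs(t,m,(225,240,330,320),20): al(f'top grey {k.round(1)} {a}',onz(t,*k,87))
w4=w=load('w4')
H,S,V=hsv(w1:=load('w1'))
m=(S<60)&(V<225)&(V>70)
for k,a,bb in blobs(w1,m,(255,85,375,265),40): print(bb); al(f'w1 grey {k.round(1)} {a}',wz(w1,pos,rpy,*k,87))
E
```

```text
top hinge exp 85,35 y 79.6 x 35.1
w1 hinge y 77.8 x 37.5
w1 -75 y -80.1 x 1.9
w1 -61 y -66.7 x 2.0
w1 base-102.5 y -100.3 x 2.3
w1 +61 y 42.5 x -8.5
w1 +75 y 62.5 x -8.6
w1 base+102.5 y 101.9 x -10.2
top grey [244.1 267.4] 205 y -69.8 x 0.4
top grey [298.  290.7] 243 y 66.1 x 11.8
[285 101  59  13]
w1 grey [314.1 107.1] 715 y -73.8 x 2.8
[282 215  61  27]
w1 grey [312.6 226.6] 1160 y 52.1 x 4.7
[270 242  23  23]
w1 grey [281.2 254.5] 411 y 83.8 x 39.4
```

```bash
python3 - <<'E'
from h import *
s=load('scene0'); a=s['color'][180:250,300:390,::-1]; cv2.imwrite('pics/c5.png',cv2.resize(a,None,fx=8,fy=8,interpolation=2))
E
```

```text
(no output)
```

View pics/c5.png

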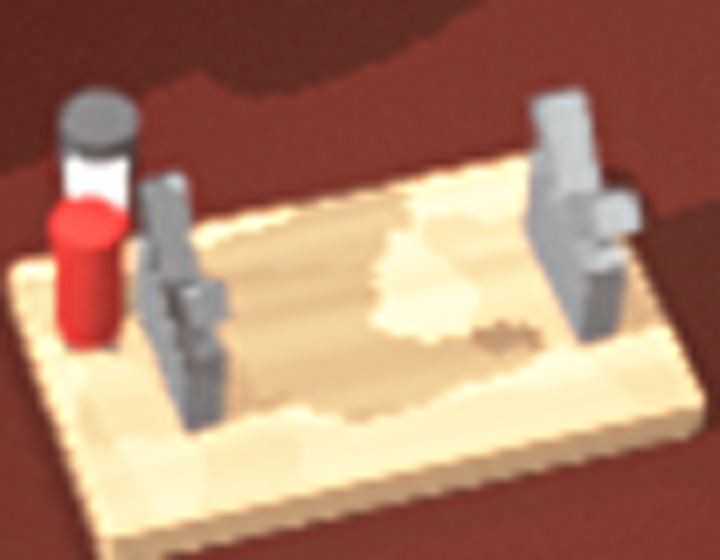

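The crop shows the upright feet at (190,428)/(222,422) and (583,340)/(618,330), with more base on the keeper side. I'll cast those to z = 20.

```bash
python3 - <<'E'
from h import *
s=load('scene0')
for n,x,y,z in(('+75',190,428,20),('+61',222,422,20),('-61',583,340,20),('-75',618,330,20),('base+ ',105,540,20),('base-',703,405,20),('base+far',10,268,20),('hinge top',98,115,108),('knob top',88,218,150),('topfar+75',145,183,87),('topfar+61',185,177,87),('topfar-61',533,97,87),('topfar-75',585,92,87)):
    w=onz(s,300+x/8,180+y/8,z)[:2]-C; print(n,'y %.1f x %.1f'%(w@YS,w@XS))
E
```

```text
+75 y 61.8 x -25.0
+61 y 51.1 x -25.5
-61 y -74.0 x -24.4
-75 y -86.7 x -23.5
base+  y 100.9 x -61.4
base- y -102.1 x -61.2
base+far y 100.0 x 57.2
hinge top y 75.6 x 36.5
knob top y 100.9 x -41.1
topfar+75 y 63.8 x 23.1
topfar+61 y 50.8 x 22.2
topfar-61 y -67.9 x 25.5
topfar-75 y -85.0 x 23.0
```

All views agree once the base is taken as offset from the seat. In the same wrist view the cheek-to-upright gap is 16.5 mm (should be 6), and the tip overhang is 10 mm (should be 20). So the seat lies 10 mm toward −y. I'll correct for that, lower in small steps and release on contact.

```bash
sed -i 's/^C=np.array.*/C=np.array([490.7,197.0]); A=np.radians(72.4)/; s/^YS=.*/YS=-np.array([np.cos(A),np.sin(A)]); XS=np.array([YS[1],-YS[0]]); C=C-10*YS+2*XS; HG=C+35*XS+85*YS/' h.py
python3 - <<'E'
from h import *
manip.move_straight(pose(C,100),rate=60); manip.wait(.3); f0=manip.current_wrist_force()[2]; print(f0,C)
manip.move_straight(pose(C,70),rate=40)
z=70
while z>57:
    z-=1; manip.move_straight(pose(C,z),rate=20); manip.wait(.1)
    F=manip.current_wrist_force(); print(z,np.round(F,1),round(manip.current_tool_pos()[2],1))
    if F[2]-f0>5: break
print(manip.current_time_s()); pos,rpy=manip.current_tool_pos(),manip.current_eef_rot(); np.save('pw5.npy',np.r_[pos,rpy])
d=snap('wrist','w5'); s=snap('scene','s5')
a=cv2.resize(d['color'][40:340,200:440,::-1],None,fx=1.8,fy=1.8); b=cv2.resize(s['color'][170:250,285:400,::-1],None,fx=3,fy=3,interpolation=2)
o=np.zeros((540,777,3),np.uint8); o[:,:432]=a; o[:240,432:]=b; cv2.imwrite('pics/c6.png',o)
E
```

```text
-2.0353893849748026 [491.81731757 207.13664646]
69 [-0.5  0.4 -2.3] 69.1
68 [ 0.1  0.2 -2.2] 68.0
67 [-0.1  0.4 -3.1] 67.0
66 [ 0.2  0.8 -1. ] 66.0
65 [ 0.6 -0.3 -2.2] 65.0
64 [-0.4 -0.2 -2.7] 64.0
63 [-0.2  0.3 -2.4] 63.0
62 [ 0.2  0.1 -1.9] 62.0
61 [ 1.1  0.8 -2.3] 61.0
60 [-1.6  0.4  1. ] 60.2
59 [-4.3  0.1  7.6] 60.0
22.3083
```

View pics/c6.png

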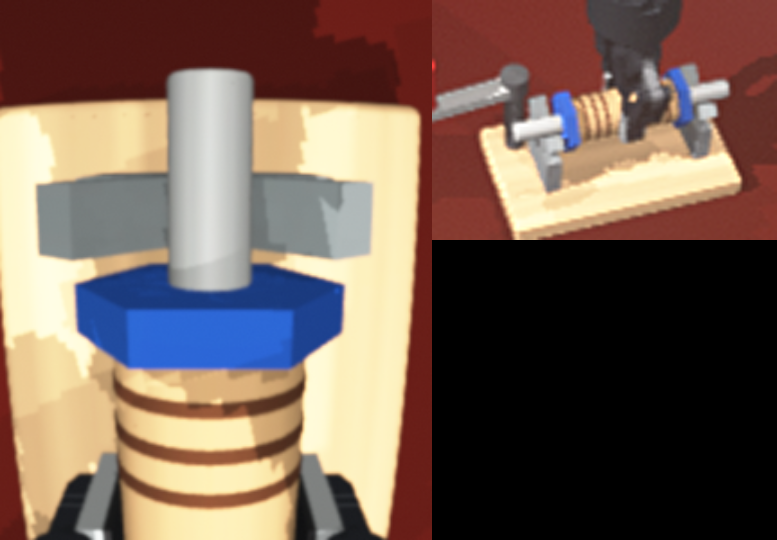

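The axle stubs lie in both notches with play at each cheek, and there is light contact on one flank. I'll nudge 1 mm across, release and retreat.

```bash
python3 - <<'E'
from h import *
manip.move_straight(pose(C+1.0*XS,59.5),rate=20); manip.wait(.1); print(manip.current_wrist_force())
manip.command_gripper(58); manip.wait(.3); print(manip.current_opening(),manip.current_wrist_force())
manip.move_straight(pose(C+1.0*XS,200),rate=120)
manip.goto(pose(C+20*YS,300),[180,0,72.4]); manip.wait(.2)
pos,rpy=manip.current_tool_pos(),manip.current_eef_rot(); np.save('pw6.npy',np.r_[pos,rpy])
d=snap('wrist','w6'); s=snap('scene','s6'); print(manip.current_time_s())
H,S,V=hsv(d)
for c,a,bb in blobs(d,((H<6)|(H>174))&(S>200)&(V>180),(230,250,340,480),30): 
    w=wz(d,pos,rpy,*c,145)[:2]; print('knob',c,a,bb,w,(w-HG)@XS,(w-HG)@YS)
for c,a,bb in blobs(d,(H>105)&(H<125)&(S>150),(200,60,420,300),30): 
    w=wz(d,pos,rpy,*c,95)[:2]; print('cheek',c,a,bb,(w-C)@XS,(w-C)@YS)
H,S,V=hsv(s)
for c,a,bb in blobs(s,((H<6)|(H>174))&(S>200)&(V>100),(260,170,325,235)):
  w=onz(s,bb[0]+bb[2]/2,bb[1]+3,150)[:2]; print('scene knob',c,bb,(w-HG)@XS,(w-HG)@YS)
o=np.zeros((480,800,3),np.uint8); o[:,:400]=d['color'][:,120:520,::-1]; o[:350,400:]=cv2.resize(s['color'][170:250,270:400,::-1],(400,350)); cv2.imwrite('pics/c7.png',o[:, :])
E
```

```text
[-1.43142697 -0.36997238  1.29784064]
58.14656867566789 [-0.60567041 -0.43685395 -1.01959463]
25.5083
knob [287.33870968 365.22580645] 62 [277 359  23  18] [413.77480822  56.80950393] -6.065010054410418 81.88813440548341
cheek [296.26373626 134.82417582] 91 [291 131  11   9] 18.943963785008478 -46.96012904949139
cheek [335.62222222 134.7       ] 90 [330 131  12   9] -17.165977879419366 -47.03629371213776
cheek [316.03225806 235.78136201] 279 [292 228  49  17] 0.9123305257955447 50.01430922681494
```

View pics/c7.png

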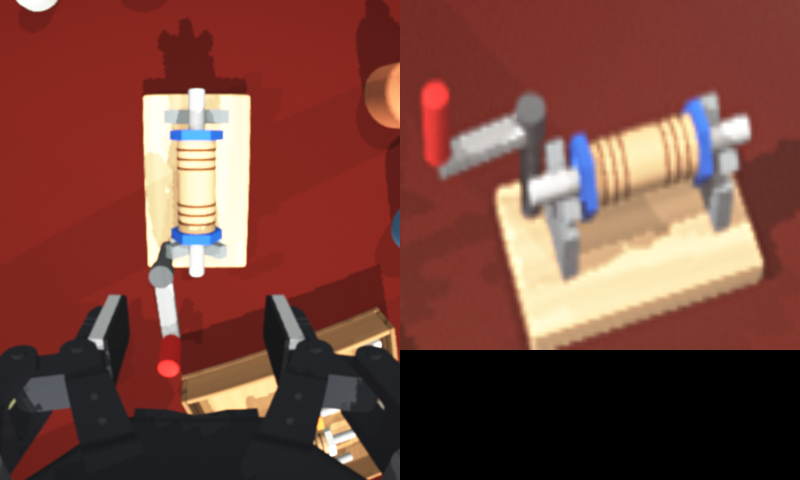

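The roller is seated and centred, let go, and the keeper is open at about 1.5 rad. Now I close it.

```bash
python3 - <<'E'
from h import *
p,y=knob(1.497); manip.goto(pose(p,200),[180,0,y+180]); manip.move_straight(pose(p,KZ),rate=120)
manip.command_gripper(15,30); print(manip.current_opening(),manip.current_wrist_force())
arc(1.497,0.0,n=9); manip.wait(.3)
manip.command_gripper(60); p,y=knob(0.0); manip.move_straight(pose(p,210),rate=150)
manip.goto(pose(C+90*YS-40*XS,330),[180,0,72.4]); manip.wait(.2)
pos,rpy=manip.current_tool_pos(),manip.current_eef_rot()
d=snap('wrist','w8'); s=snap('scene','s8'); print(manip.current_time_s())
H,S,V=hsv(d)
for c,a,bb in blobs(d,((H<6)|(H>174))&(S>200)&(V>180),(150,50,500,400),30): 
    w=wz(d,pos,rpy,*c,145)[:2]; v=w-HG; print('knob',c,a,v@XS,v@YS,'q',np.arctan2(v@YS,-v@XS))
o=np.zeros((480,800,3),np.uint8); o[:,:400]=d['color'][:,120:520,::-1]; o[:350,400:]=cv2.resize(s['color'][170:250,270:400,::-1],(400,350)); cv2.imwrite('pics/c8.png',o)
E
```

```text
20.870226055995715 [-0.93291786  0.09498339  4.68248574]
arc end F [-9.  -1.9 13.4] [504.87406744 111.47200243 112.41534327] 31.20775580406189 21.072444690724776
33.65
knob [323.27102804 199.29906542] 107 -81.70689310472292 -5.536084867863586 q -0.06765202097545818
```

View pics/c8.png

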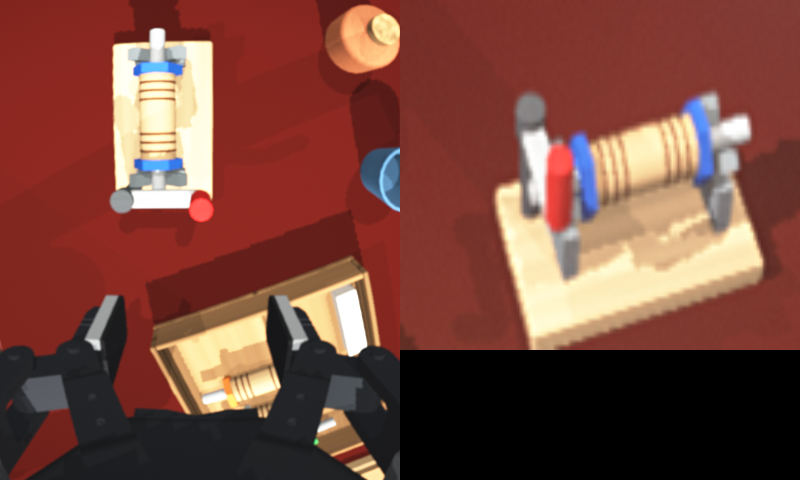

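The keeper lies across the axle stub, with the knob at (201,206) and the hinge at (121,200). I'll check the angle from the boss and knob in this same view, then hand in.

```bash
python3 - <<'E'
from h import *
pos,rpy=manip.current_tool_pos(),manip.current_eef_rot(); d=load('w8')
h=wz(d,pos,rpy,241.5,200.5,108)[:2]; c=d['color']
k=wz(d,pos,rpy,323.3,199.3,147)[:2]; v=k-h; q=np.arctan2(v@YS,-v@XS); print('q',q,np.linalg.norm(v),h-HG)
s=load('s8'); e=cv2.split(cv2.cvtColor(s['color'],cv2.COLOR_RGB2HSV))
hs=onz(s,270+130/400*130,170+105*80/350,108)[:2]; ks=onz(s,270+160*130/400,170+152*80/350,150)[:2]; v=ks-hs; print('scene q',np.arctan2(v@YS,-v@XS),np.linalg.norm(v))
if q<0.06: print(manip.hand_in())
E
```

```text
q -0.10206652332757407 82.23087477486135 [-0.7263438 -2.3098706]
scene q -0.01937677068792946 78.1533734898979
the job is handed in; nothing more can be done
None
```

I opened the keeper, laid the blue roller in the stand's two notches, swung the keeper closed over its axle and handed the job in at about 34 s; `hand_in()` gave no verdict, and by my camera estimates (-0.02 to -0.10 rad) the keeper is at its closed stop.

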